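# Pin the guide arm of the hand press and hold the plunger rod in its guides

### The job

The little hand press has been washed and needs putting together: take the black-knobbed retaining pin from its stand, push it fully home through the clevis and the red guide arm, and let go of it. Then take the plunger rod by its wooden knob and thread it straight down through the hole at the end of the red arm and on through the lower guide, and finish still holding it there in the gripper about half-way, its tip showing below the lower guide and its collar clear above the red arm, so that I can fit the cutter on its end. Leave the mug, the jars, the salt shaker and the pepper mill alone.

Things in the scene. Friction and masses are not known exactly. Their poses are not given: they have to be found in the camera images.
- press: fixed hand press; origin on the worktop below the common vertical axis of its two guides; z up, +x from that axis toward its steel column (32 mm across, at x = +115 mm). White base plate 225x130 mm, 14 mm thick; round wooden pad below the guides, 84 mm across, top at z = 22 mm. Without the pin nothing of the press is higher than 140 mm
- pin_hole (a point): centre of the pin hole's mouth, 140 mm above the worktop, at x = +55 mm of the press. The clevis: two aluminium cheeks 34x40 mm, 8 mm thick, above and below the red arm, joined on the press's -y side; their 11 mm holes line up with an 11 mm hole through the arm, z = 108 to 140 mm in all
- lower_guide (a point): centre of the top mouth of the lower guide: aluminium block 40x40 mm with a vertical 15 mm hole, z = 60 to 76 mm
- upper_guide (a point): centre of the top mouth of the upper guide: vertical 15 mm hole near the free end of the red arm (36 mm wide, z = 118 to 130 mm); moves with the arm
- guide_arm (a joint): swing of the red arm about the column, rad: 0 against its stop with all the holes in line, growing as it swings to the press's +y side; starts within 0.015 (at most 1.7 mm at the guide hole) and moves at a light touch (about 0.2 N), so that a tapered tip pushes it into line
- pin_grip (a point): centre of the retaining pin's black knob, 27 mm above the underside of its collar; z along the pin, up. Knob 22 mm across, 34 mm tall, from 10 to 44 mm above the collar's underside
- rod_grip (a point): centre of the plunger rod's wooden knob, 29 mm above the underside of its collar; z along the rod, up. Knob 26 mm across, 38 mm tall, from 10 to 48 mm above the collar's underside
- rod_tip (a point): lower end of the plunger rod, 129 mm below the centre of its knob
- pin: retaining pin; origin at the underside of its steel collar (26 mm across, 4 mm thick), z up along it. Below the collar a 9 mm shank 44 mm long with a 6 mm taper at its tip; about 50 g. Starts upright, hanging by its collar in the pin stand; when fully home the collar lies on the clevis
- rod: plunger rod; origin at the underside of its steel collar (26 mm across, 4 mm thick), z up along it. Below the collar a 12 mm shank 100 mm long with an 8 mm taper at its tip; about 0.16 kg. Starts upright, hanging by its collar in the rod stand
- rod_stand: fixed drying stand for the rod: wooden foot 76x76 mm, four steel legs, wooden top 70x70 mm with a 14 mm hole, top at 112 mm; origin under its centre. The two stands may change sides
- pin_stand: fixed drying stand for the pin, the same but low: top at 60 mm, 11 mm hole; origin under its centre
- salt_shaker: salt shaker, clear with a light grey cap, 44 mm across, 90 mm tall; loose, to be left alone; origin under its centre
- peanut_jar: squat jar with a black cap, 68 mm across, 100 mm tall; loose, to be left alone; origin under its centre
- heart_mug: pale pink mug with a heart on it, 106x73x88 mm; loose, to be left alone; origin under its centre
- turmeric_jar: small yellow-brown jar with a cream cap, 45 mm across, 83 mm tall; loose, to be left alone; origin under its centre
- pepper_mill: turned wooden pepper mill, 58 mm across, 170 mm tall; loose, to be left alone; origin under its centre

How it is judged (in metres and radians):
On the way, in this order (a step that is already met when the one before it is completed fails the run):
1. the retaining pin is fully home through clevis and arm, and let go (z of pin_grip in the frame of press between 0.162 and 0.171 m and horizontal distance between pin_grip and pin_hole below 0.005 m and angle between pin_grip's own z axis and vertical below 0.1 rad and contact force between the fingers and pin below 0.1 N and value of joint guide_arm below 0.05 rad), for 0.2 s.
2. the rod's tip is in the arm's guide hole, not yet in the lower guide (z of rod_tip in the frame of press between 0.077 and 0.125 m and horizontal distance between rod_tip and lower_guide below 0.005 m and horizontal distance between rod_grip and lower_guide below 0.007 m and angle between rod_tip's own z axis and vertical below 0.06 rad), for 0.2 s.
3. the rod spans both guides, held (z of rod_tip in the frame of press between 0.033 and 0.057 m and horizontal distance between rod_tip and lower_guide below 0.005 m and horizontal distance between rod_grip and lower_guide below 0.007 m and angle between rod_tip's own z axis and vertical below 0.06 rad and contact force between the fingers and rod above 3 N), for 0.2 s.
At the end, for the whole second after the job is handed in: Pin home (collar within 4 mm of the clevis) and released, arm within 0.05 rad of its stop. Rod still gripped (over 3 N), at rest, upright within 0.06 rad, on the guide axis within 5 mm, its tip 3 to 27 mm below the lower guide (collar 27 to 3 mm above the arm), bearing on the press with under 10 N (all of step 1 and all of step 3 and contact force between rod and press below 10 N and linear speed of rod below 0.02 m/s); the arm keeps its last pose, push and grip.
It fails at once if the salt shaker is moved by more than 30 mm or tipped (distance of salt_shaker from where it was at the start of the episode above 0.03 m or angle between salt_shaker's own z axis and vertical above 0.5 rad).
It fails at once if the peanut jar is moved by more than 30 mm or tipped (distance of peanut_jar from where it was at the start of the episode above 0.03 m or angle between peanut_jar's own z axis and vertical above 0.5 rad).
It fails at once if the heart mug is moved by more than 30 mm or tipped (distance of heart_mug from where it was at the start of the episode above 0.03 m or angle between heart_mug's own z axis and vertical above 0.5 rad).
It fails at once if the turmeric jar is moved by more than 30 mm or tipped (distance of turmeric_jar from where it was at the start of the episode above 0.03 m or angle between turmeric_jar's own z axis and vertical above 0.5 rad).
It fails at once if the pepper mill is moved by more than 30 mm or tipped (distance of pepper_mill from where it was at the start of the episode above 0.03 m or angle between pepper_mill's own z axis and vertical above 0.5 rad).
It also fails if it takes over 72 s, if anything falls off the work surface, if the arm or the gripper's body presses on something with over 40 N, if the wrist force passes 120 N, or if a joint passes its speed limit or range.

### The arm

A 6-joint arm with a two-finger parallel gripper is mounted at the origin on a cart in front of the work surface, level with it; the furniture and walls round the work are solid. World frame = base frame: x ahead of the robot, y to its left, z up, the work surface at z = 0. Lengths are in mm, angles in rad, forces in N, time in s.
With the tool pointing down it reaches from about 350 to 875 mm from the base axis. Payload 4.2 kg.
Tool frame: the origin (TCP) lies on the mounting face of the last link; the fingertips stand 173 mm ahead of it and the grasp point (between the pads) lies grip_point_offset ahead of it (grip_point_offset is the distance from the TCP to the grasp point, in mm); z points along the fingers, y is the line along which they close (so a half turn about z gives the same grasp; the last joint's range is limited). The gripper opens to 85 mm and grips with 20 to 120 N. Pads are 22 mm wide; open, the fingers measure 114 mm over their backs; the gripper's body (76 mm by 85 mm) begins 54 mm behind the grasp point. The pads swing forward as they close: fully open they stand 13 mm farther back than shut.
Start: joints at [1.446, 0.385, 0.008, 0, -1.194, -0.259], TCP at [233.996, 579.522, 404.712] pointing down, gripper open.
Joint ranges: [-3.14, 3.14], [-1.21, 2.06], [-1.07, 1.41], [-3.16, 2.05], [-2.99, -0.16], [-3.1, 3.1]. Speed limits (rad/s): [2.79, 2.79, 3.14, 3.14, 3.14, 3.14].

### API

Orientations are given as a unit quaternion [x, y, z, w].
In Python, from bench import read_state, get_image, job_done, recognise, place_of, grip_point_offset gives the robot as it stands. The module is installed in compiled form; this text tells all that it offers.
- The arm moves only by the tool carry_out, never from a script. Its arguments are lists of equal length, an entry for each row: "slide": the shift along the tool's x, y, z in m, a list of three; "roll": the turn about the tool's z in degrees; "claw": the finger opening in m, from 0 to 0.0854. A call has 1 to 8 rows; each row is the pose to reach, as a shift and turn from the pose commanded when the call began, along the tool's axes at that moment; what a row does not reach only later rows make up. A row lasts 1/8 s, in which the tool goes at most 62.5 mm and 10.7 degrees, less where a joint would pass 70% of its speed; a pose out of reach is approached as far as the arm can. A call with a gripper value outside its range is refused whole. The fingers move at their own pace and stop on an object; the grip force is fixed at half the most. Time passes only in rows, so rows that repeat a pose let the fingers close. It gives the time, the measured TCP pose, the force, the opening and the grip force at its end, in the units of the state.
- read_state(): the state, without advancing time (a new reading comes with each control period).
- get_image(name): name is "scene" or "side" or "wrist"; returns a dict with "img" (384x512x3 uint8, red, green, blue), "z_map" (384x512 float32, mm along the optical axis (not along the pixel's ray), 0 where there is no reading), "mtx" (3x3 intrinsics, pixels), "k1" (the pictures are not rectified: a ray, as slopes to the right and down, at radius r is drawn at 1 + k1 r^2 times it, then the intrinsics apply), "world_from_camera" (4x4, takes a point from camera to world coordinates); the wrist camera has in their place "T_tool_cam" (4x4, takes a point from camera to tool coordinates, whose origin is the TCP and whose axes are the flange's). Camera axes: x right, y up, looking along -z (the intrinsics and any distortion apply to the point x, -y, -z); pixel columns grow to the right and rows downward; lengths in mm; the calibration is good to about 2 mm. A picture is of the moment at which its call begins: read the wrist's pose just before it.
- job_done(): hands the job in; it is judged then, once.
Trained networks look in a picture, given as the dict that the camera call returned (one of the last four; its "shot" number tells which), for a name from the list of things; names that differ only in an ending like _2 or _b are one class to them, and where a whole thing is asked for, a point or a joint stands for the part that bears it (a point fixed in the world has none). Each returns a list of dicts, best first, with "conf" (0 to 1); they miss things now and then, are a little off and sometimes report something else, mostly with a low value. They report only what shows in the picture. A call takes as long as a camera call.
- recognise(picture, thing): "at" ([column, row] in pixels, amid what is visible of it).
- place_of(picture, thing): "at" ([column, row] in pixels: a listed point, or the origin of a listed thing).
The state is a dict: "clock": time; "joints": joint angles; "joint_vel": joint speeds; "joint_efforts": joint torques, N m; "position": TCP position; "ee_rot": TCP orientation; "contact_force": force on the tool from outside, world axes, zero at the start; "wrist_torque": the same for the moment, N m; "gripper_width": finger opening in mm; "grasp_force": force on a finger pad.
Only numpy, scipy, OpenCV 4.12 (cv2) and the standard library are available. Lean on these libraries where they do the work, as an engineer would, in place of code of your own. Each camera call takes 0.05 s, during which the arm holds its last target. There are 200 camera calls.

## Working session

There is one attempt and no reset: what is moved stays moved. The work goes in short steps, Python scripts to look and compute and a tool call to move; the robot and the scene stay as the last step left them, time stands still between calls to the robot, and variables do not carry over. Pictures are saved under pics/ and viewed, at most 10 in all, crops included, and the job is handed in when it is done.

Besides the shell and the picture viewer there is one more tool, called after ">>>" by a JSON object that holds its "fn" and its "kwargs". carry_out: Moves the arm, as the interface text tells. Its arguments: {"type":"object","properties":{"slide":{"type":"array"},"roll":{"type":"array"},"claw":{"type":"array"}},"required":["slide","roll","claw"]}

```bash
mkdir -p pics; cat > h.py <<'E'
import numpy as np, cv2
from scipy.spatial.transform import Rotation as R
from bench import *
def T_state(s):
    T=np.eye(4);T[:3,:3]=R.from_quat(s['ee_rot']).as_matrix();T[:3,3]=s['position'];return T
def shot(name):
    s=read_state();p=get_image(name)
    p['W']=p['world_from_camera'] if 'world_from_camera' in p else T_state(s)@p['T_tool_cam']
    return p
def ray(p,uv):
    K=p['mtx'];a=np.array([(uv[0]-K[0,2])/K[0,0],(uv[1]-K[1,2])/K[1,1]])
    u=a.copy()
    for _ in range(20): u=a/(1+p['k1']*(u@u))
    return p['W'][:3,3],p['W'][:3,:3]@np.array([u[0],-u[1],-1])
def at_z(p,uv,z):
    o,d=ray(p,uv);return o+d*(z-o[2])/d[2]
def depth_pt(p,uv):
    c,r=int(round(uv[0])),int(round(uv[1]));w=p['z_map'][max(r-1,0):r+2,max(c-1,0):c+2];w=w[w>0]
    o,d=ray(p,uv);return o+d*np.median(w) if len(w) else None
def proj(p,X):
    q=np.linalg.inv(p['W'])@np.append(X,1);u=np.array([q[0],-q[1]])/-q[2];u=u*(1+p['k1']*(u@u));K=p['mtx']
    return np.array([K[0,0]*u[0]+K[0,2],K[1,1]*u[1]+K[1,2]])
def save(p,n): cv2.imwrite('pics/'+n,cv2.cvtColor(p['img'],cv2.COLOR_RGB2BGR))
E
python3 - <<'E'
from h import *
np.set_printoptions(precision=1,suppress=True)
s=read_state();print(s['clock'],s['position'],s['ee_rot'],s['gripper_width'],grip_point_offset() if callable(grip_point_offset) else grip_point_offset)
Z=dict(pin_hole=140,lower_guide=76,upper_guide=130,pin_grip=87,rod_grip=141,press=0,salt_shaker=0,peanut_jar=0,heart_mug=0,turmeric_jar=0,pepper_mill=0,rod_stand=0,pin_stand=0)
ims=[]
for n in ['scene','side']:
    p=shot(n);ims.append(p['img'])
    for t,z in Z.items():
        for d in place_of(p,t)[:2]:
            if d['conf']>.25: print(n,t,round(d['conf'],2),np.array(d['at']),at_z(p,d['at'],z))
cv2.imwrite('pics/a.png',cv2.resize(cv2.cvtColor(np.vstack(ims),cv2.COLOR_RGB2BGR),None,fx=.78,fy=.78))
E
```

```text
0.0 [233.9 579.3 403.6] [ 1.  -0.2 -0.   0. ] 85.70364924645128 154.70000000000002
scene pin_hole 0.75 [239.9 196.9] [521.2  10.9 140. ]
scene lower_guide 0.92 [227.3 219.1] [456.2   1.9  76. ]
scene upper_guide 0.74 [228.6 202.9] [474.1  15.6 130. ]
scene pin_grip 0.47 [203.5 187.3] [514.7 249.1  87. ]
scene pin_grip 0.39 [239.6 197.2] [577.   88.7  87. ]
scene rod_grip 0.51 [272.  238.2] [ 436.9 -261.5  141. ]
scene press 0.77 [229.7 234.9] [468.2   8.5   0. ]
scene press 0.73 [194.8 182.4] [598.5 465.4   0. ]
scene salt_shaker 0.44 [231.3 194.7] [658.  259.6   0. ]
scene peanut_jar 0.63 [223.1 184.8] [685.6 361.4   0. ]
scene heart_mug 0.91 [191.6 183.5] [581.1 465.    0. ]
scene turmeric_jar 0.49 [335.3 277.3] [ 585.9 -396.8    0. ]
scene pepper_mill 0.71 [273.9 235.9] [589.9 -99.4   0. ]
scene rod_stand 0.57 [268.3 274.6] [ 430.7 -253.9    0. ]
scene pin_stand 0.91 [204.5 207.7] [505.5 237.7   0. ]
side pin_hole 0.67 [262.2 176.3] [521.3  -6.1 140. ]
side pin_hole 0.61 [234.8 169.7] [463.   85.2 140. ]
side lower_guide 0.74 [320.6 308.1] [ 409.4 -549.5   76. ]
side lower_guide 0.57 [244. 199.] [456.4 -10.9  76. ]
side upper_guide 0.73 [245.6 179.7] [472.3  12.4 130. ]
side pin_grip 0.41 [231.6 168.8] [501.6 231.5  87. ]
side pin_grip 0.3 [244.3 178.9] [508.3 119.7  87. ]
side rod_grip 0.86 [269.5 216.7] [ 427.7 -266.7  141. ]
side press 0.64 [246.7 214.1] [478.8  28.1   0. ]
side salt_shaker 0.44 [270.9 262.2] [ 434.4 -260.6    0. ]
side peanut_jar 0.69 [256.8 172.7] [656.2 363.2   0. ]
side peanut_jar 0.28 [245.6 180.8] [581.2 299.9   0. ]
side turmeric_jar 0.61 [244.6 194.9] [528.4 174.7   0. ]
side pepper_mill 0.77 [318.4 308.8] [ 454.1 -473.5    0. ]
side rod_stand 0.87 [270.1 261.9] [ 433.  -258.5    0. ]
side pin_stand 0.76 [232.9 188.1] [510.5 252.    0. ]
side pin_stand 0.73 [259.3 174.4] [658.1 341.    0. ]
```

View pics/a.png

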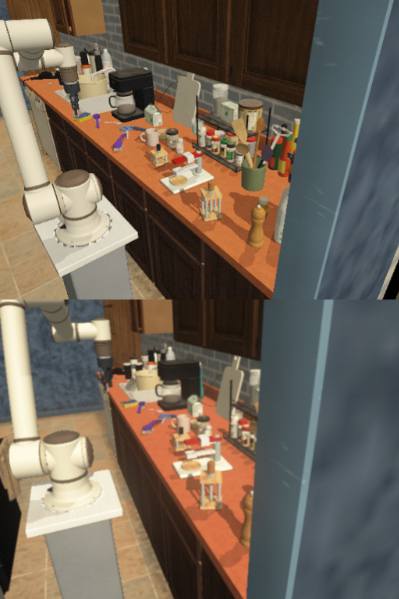

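The wide views show the press at about (465, 5), the pin stand near (507, 245) and the rod stand near (432, -256). Next I'll go above the pin stand and look with the wrist camera.

```bash
cat >> h.py <<'E'
def slide_to(x,y,z):
    T=T_state(read_state());return T[:3,:3].T@(np.array([x,y,z])-T[:3,3])/1000
E
python3 - <<'E'
from h import *
np.set_printoptions(precision=4,suppress=True)
print(T_state(read_state()));print(slide_to(480,245,404))
p=shot('wrist');print(p['T_tool_cam'],p['mtx'],p['k1'])
E
```

```text
[[  0.9272  -0.3745  -0.     234.0248]
 [ -0.3745  -0.9272  -0.     579.5083]
 [  0.       0.      -1.     404.7104]
 [  0.       0.       0.       1.    ]]
[0.3533 0.2181 0.0007]
[[-0.0004  0.9658  0.2594 65.2401]
 [ 1.      0.0002  0.0007 -0.6302]
 [ 0.0006  0.2594 -0.9658 30.6753]
 [ 0.      0.      0.      1.    ]] [[269.4707   0.     261.2076]
 [  0.     269.4707 193.5464]
 [  0.       0.       1.    ]] -0.05235823277929605
```

>>> {"fn": "carry_out", "kwargs": {"slide": [[0.05,0.03,0],[0.1,0.06,0],[0.15,0.09,0],[0.2,0.125,0],[0.25,0.155,0],[0.3,0.185,0],[0.353,0.218,0],[0.353,0.218,0]], "roll": [0,0,0,0,0,0,0,0], "claw": [0.085,0.085,0.085,0.085,0.085,0.085,0.085,0.085]}}

```text
clock: 2.45
position: [481.4, 242.0, 404.7]
ee_rot: [0.981, -0.194, 0.0, 0.0]
contact_force: [-0.0, 0.1, 0.1]
gripper_width: 85.3
grasp_force: 0.0
```

```bash
python3 - <<'E'
from h import *
np.set_printoptions(precision=1,suppress=True)
p=shot('wrist');save(p,'b.png');s=read_state();print(s['position'],s['clock'])
for t,z in dict(pin_grip=87,pin_stand=0,pin_hole=140,lower_guide=76,upper_guide=130,press=0,heart_mug=0,salt_shaker=0,turmeric_jar=0,peanut_jar=0).items():
    for d in place_of(p,t)[:2]:
        if d['conf']>.25: print(t,round(d['conf'],2),np.array(d['at']),at_z(p,d['at'],z),depth_pt(p,d['at']))
E
```

```text
[480.6 243.5 404.7] 2.5
pin_grip 0.97 [254.3 162. ] [505.9 240.7  87. ] [508.1 239.3 104.9]
pin_grip 0.64 [102.5 165.3] [566.4 395.5  87. ] [568.8 413.2  58.4]
pin_hole 0.86 [501.   55.4] [518.3  10.7 140. ] [517.2   1.8 130. ]
pin_hole 0.53 [131.7  73.5] [618.7 301.2 140. ] [642.8 327.4  66.5]
lower_guide 0.94 [459.5 115.3] [467.5  13.1  76. ] [464.8   5.9  65.4]
upper_guide 0.67 [499.1 118.5] [464.4  14.5 130. ] [461.2   6.3 120.1]
press 0.81 [423.6 122.2] [458.1  11.5   0. ] [463.1  23.7  22.2]
press 0.34 [254. 154.] [505.4 243.8   0. ] [515.  236.9  98.6]
heart_mug 0.8 [102.8 166.1] [572.6 449.6   0. ] [567.9 414.4  56.8]
salt_shaker 0.65 [196.7  53.8] [652.1 262.    0. ] [635.  255.1  58.2]
peanut_jar 0.85 [132.1  75.6] [662.  351.9   0. ] [641.  328.4  65.6]
```

View pics/b.png

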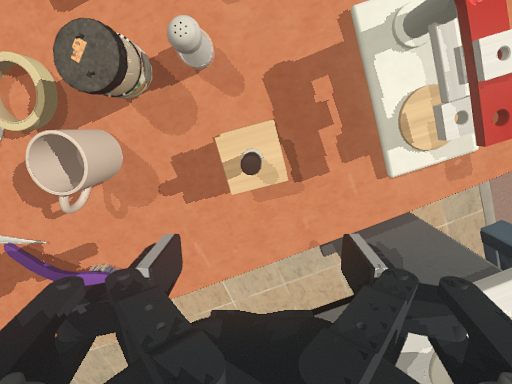

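The wrist view shows the black knob at (252, 162) on its stand, with open space round it. I'll descend part-way and recheck.

>>> {"fn": "carry_out", "kwargs": {"slide": [[0.015,-0.004,0.04],[0.0256,-0.006,0.09],[0.0256,-0.006,0.11],[0.0256,-0.006,0.11]], "roll": [0,0,0,0], "claw": [0.085,0.085,0.085,0.085]}}

```text
clock: 3.5
position: [505.4, 241.1, 292.9]
ee_rot: [0.982, -0.191, -0.001, 0.002]
contact_force: [0.3, -0.7, 0.5]
gripper_width: 85.1
grasp_force: 0.0
```

```bash
python3 - <<'E'
from h import *
np.set_printoptions(precision=4,suppress=True)
p=shot('wrist');s=read_state();print(s['position'])
for d in place_of(p,'pin_grip')[:2]:
    X=at_z(p,d['at'],87);print(d,X,depth_pt(p,d['at']),slide_to(X[0],X[1],243))
pz=p['z_map']; g=cv2.cvtColor(p['img'],cv2.COLOR_RGB2GRAY)
# knob top centroid from depth
v,u=np.mgrid[0:384:2,0:512:2]
P=[depth_pt(p,(a,b)) for a,b in zip(u.ravel(),v.ravel()) if pz[b,a]>0 and b<260]
P=np.array([q for q in P if q is not None]);
m=(abs(P[:,2]-104)<5)&(np.hypot(P[:,0]-506,P[:,1]-241)<30);print(m.sum(),P[m].min(0),P[m].max(0),P[m].mean(0))
E
```

```text
[505.7891 241.4742 294.6196]
{'at': [258.8, 218.8], 'conf': 0.82} [505.6692 242.7183  87.    ] [511.5719 240.2188 104.1359] [-0.0007 -0.0008  0.0526]
211 [496.5743 233.6043  99.0823] [517.3313 253.9565 104.6965] [507.9196 243.583  103.357 ]
```

>>> {"fn": "carry_out", "kwargs": {"slide": [[0,-0.001,0.03],[0,-0.001,0.051],[0,-0.001,0.051],[0,-0.001,0.051],[0,-0.001,0.051],[0,-0.001,0.051],[0,-0.001,0.051]], "roll": [0,0,0,0,0,0,0], "claw": [0.085,0.085,0.05,0.01,0.01,0.01,0.01]}}

```text
clock: 4.47
position: [506.4, 242.5, 245.1]
ee_rot: [0.982, -0.19, 0.001, -0.001]
contact_force: [0.6, -0.4, 6.1]
gripper_width: 20.5
grasp_force: 58.5
```

>>> {"fn": "carry_out", "kwargs": {"slide": [[0,0,-0.05],[0,0,-0.11],[0.005,0.02,-0.16],[0.02,0.07,-0.16],[0.038,0.125,-0.16],[0.052,0.175,-0.16],[0.066,0.217,-0.16],[0.066,0.217,-0.16]], "roll": [0,0,0,0,0,0,0,0], "claw": [0.01,0.01,0.01,0.01,0.01,0.01,0.01,0.01]}}

```text
clock: 5.48
position: [485.2, 13.8, 403.6]
ee_rot: [0.981, -0.193, -0.0, 0.0]
contact_force: [0.1, 0.8, -1.0]
gripper_width: 20.7
grasp_force: 61.2
```

```bash
python3 - <<'E'
from h import *
np.set_printoptions(precision=1,suppress=True)
p=shot('wrist');save(p,'c.png');s=read_state();print(s['position'],s['clock'],s['gripper_width'],s['grasp_force'])
for t,z in dict(pin_grip=250,pin_hole=140,lower_guide=76,upper_guide=130,press=0).items():
    for d in place_of(p,t)[:2]:
        if d['conf']>.25: print(t,round(d['conf'],2),np.array(d['at']),at_z(p,d['at'],z),depth_pt(p,d['at']))
E
```

```text
[485.6  15.  403.6] 5.525 20.483397318051956 61.20146155357361
pin_grip 0.87 [262.3 251.5] [487.   13.2 250. ] [492.5  11.  261.5]
pin_hole 0.85 [252.9 162.5] [516.3   9.6 140. ] [514.4  11.  124.3]
pin_hole 0.3 [267.4 185.3] [492.7   5.6 140. ] [490.5   6.2 130.5]
lower_guide 0.83 [268.5 194.3] [467.8  12.7  76. ] [482.    8.5 130.1]
upper_guide 0.76 [266.9 212.9] [465.5  16.8 130. ] [485.1  10.2 189.1]
upper_guide 0.29 [268.7 194.9] [481.4   8.6 130. ] [481.3   8.6 129.6]
press 0.73 [268.4 184.5] [461.3  13.4   0. ] [490.8   5.1 130.3]
```

View pics/c.png

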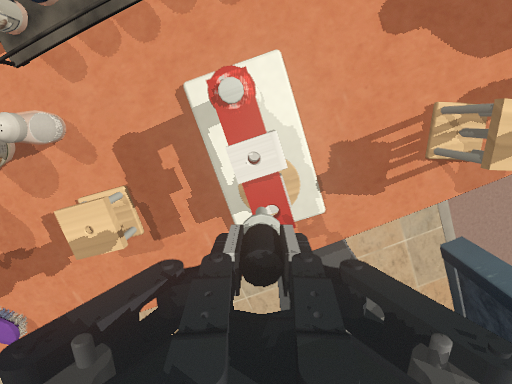

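```bash
python3 - <<'E'
from h import *
np.set_printoptions(precision=1,suppress=True)
p=shot('wrist');T=T_state(read_state())
im=cv2.cvtColor(p['img'],cv2.COLOR_RGB2BGR)
cv2.imwrite('pics/d.png',cv2.resize(im[110:240,200:340],None,fx=4.5,fy=4.5,interpolation=cv2.INTER_CUBIC))
for z in (155,182,226): print(z,proj(p,T[:3,3]+T[:3,2]*z))
for u in [(254,157),(254,160),(253,162)]: print(u,at_z(p,u,140))
for r in range(128,182,3): print(r,[int(p['z_map'][r,c]) for c in range(228,286,4)])
E
```

```text
155 [262.6 253.9]
182 [262.4 232.8]
226 [262.2 209.7]
(254, 157) [521.6  10.4 140. ]
(254, 160) [519.1  11.4 140. ]
(253, 162) [517.9  12.8 140. ]
128 [235, 236, 235, 236, 235, 235, 235, 235, 235, 235, 236, 349, 348, 347, 348]
131 [237, 236, 236, 235, 237, 236, 236, 236, 236, 237, 236, 250, 227, 226, 348]
134 [350, 237, 238, 237, 237, 237, 237, 237, 237, 236, 227, 227, 226, 227, 350]
137 [350, 239, 238, 238, 237, 237, 239, 238, 229, 228, 228, 228, 227, 228, 352]
140 [352, 238, 240, 239, 239, 233, 228, 227, 229, 228, 229, 228, 228, 229, 354]
143 [353, 240, 239, 229, 229, 228, 229, 228, 229, 229, 229, 229, 230, 230, 230]
146 [355, 229, 230, 230, 229, 229, 230, 230, 231, 231, 229, 228, 230, 230, 230]
149 [355, 231, 230, 230, 230, 230, 231, 229, 229, 230, 231, 231, 230, 231, 230]
152 [357, 230, 231, 230, 230, 231, 232, 295, 232, 231, 230, 231, 231, 232, 231]
155 [357, 356, 231, 232, 233, 232, 231, 297, 296, 232, 232, 231, 232, 233, 231]
158 [357, 357, 233, 233, 232, 232, 248, 297, 299, 235, 232, 232, 233, 232, 233]
161 [360, 359, 234, 233, 234, 234, 234, 253, 250, 233, 231, 233, 233, 232, 234]
164 [361, 361, 232, 233, 234, 232, 234, 236, 234, 235, 234, 232, 234, 233, 233]
167 [361, 361, 362, 234, 235, 234, 234, 234, 234, 235, 234, 235, 236, 234, 235]
170 [361, 363, 364, 236, 235, 236, 235, 233, 235, 235, 234, 235, 234, 235, 236]
173 [364, 362, 363, 236, 236, 236, 236, 236, 236, 236, 236, 235, 245, 245, 313]
176 [364, 365, 363, 235, 237, 237, 238, 235, 237, 237, 247, 247, 247, 245, 247]
179 [366, 366, 367, 366, 238, 236, 237, 247, 247, 247, 247, 247, 248, 247, 246]
```

View pics/d.png

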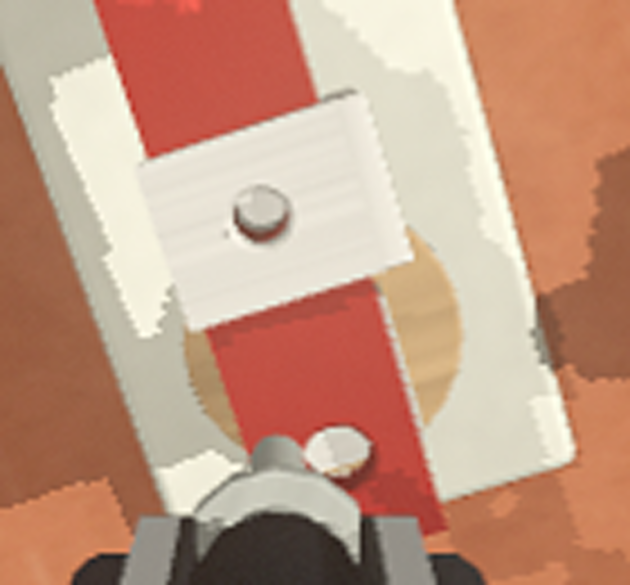

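```bash
python3 - <<'E'
from h import *
np.set_printoptions(precision=4,suppress=True)
p=shot('wrist')
a=at_z(p,(258.2,157.1),140);b=at_z(p,(275.1,210),130);print(a,b,b-a)
print(T_state(read_state())[:3,3],slide_to(a[0],a[1],403))
E
```

```text
[520.1063   7.0494 140.    ] [466.4553  11.6338 130.    ] [-53.651    4.5844 -10.    ]
[486.1094  16.9984 403.5764] [ 0.0353 -0.0035  0.0006]
```

The hole is at (258, 157) px, 54 mm from the arm's guide hole, as it should be. The pin hangs straight, with its tip where the geometry predicts. I'll move above the hole, tip about 6 mm clear.

>>> {"fn": "carry_out", "kwargs": {"slide": [[0.0353,-0.0035,0],[0.0353,-0.0035,0.015],[0.0353,-0.0035,0.025],[0.0353,-0.0035,0.025]], "roll": [0,0,0,0], "claw": [0.01,0.01,0.01,0.01]}}

```text
clock: 6.38
position: [519.3, 6.4, 377.5]
ee_rot: [0.982, -0.19, -0.001, 0.001]
contact_force: [-0.0, 0.8, -0.3]
gripper_width: 20.5
grasp_force: 61.2
```

```bash
python3 - <<'E'
from h import *
np.set_printoptions(precision=1,suppress=True)
p=shot('wrist');s=read_state();T=T_state(s);print(s['position'],s['clock'])
im=cv2.cvtColor(p['img'],cv2.COLOR_RGB2BGR)
cv2.imwrite('pics/e.png',cv2.resize(im[130:260,190:330],None,fx=4.5,fy=4.5,interpolation=cv2.INTER_CUBIC))
print(proj(p,T[:3,3]+T[:3,2]*226))
E
```

```text
[519.6   6.4 378.3] 6.425
[261.7 209.3]
```

View pics/e.png

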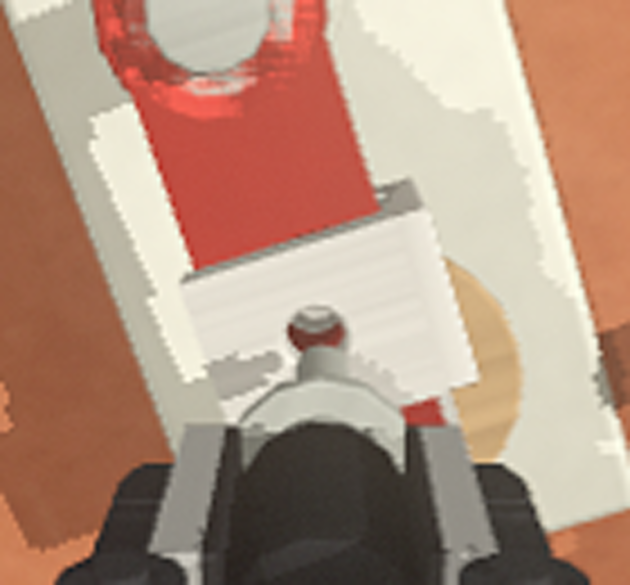

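```bash
python3 - <<'E'
from h import *
np.set_printoptions(precision=4,suppress=True)
p=shot('wrist')
for v in (203.5,204.2): 
    a=at_z(p,(260.5,v),140);print(a,slide_to(a[0],a[1],310))
E
```

```text
[520.8385   7.1139 140.    ] [ 0.0007 -0.0011  0.0689]
[520.2908   7.3354 140.    ] [ 0.0001 -0.0011  0.0689]
```

>>> {"fn": "carry_out", "kwargs": {"slide": [[0.0004,-0.001,0.005],[0.0004,-0.001,0.012],[0.0004,-0.001,0.018],[0.0004,-0.001,0.024],[0.0004,-0.001,0.03],[0.0004,-0.001,0.03]], "roll": [0,0,0,0,0,0], "claw": [0.01,0.01,0.01,0.01,0.01,0.01]}}

```text
clock: 7.22
position: [520.7, 6.9, 348.1]
ee_rot: [0.982, -0.191, -0.001, 0.0]
contact_force: [-0.3, 0.4, -0.1]
gripper_width: 20.3
grasp_force: 61.2
```

Tip is 18 mm in, no force. Continue to seat.

>>> {"fn": "carry_out", "kwargs": {"slide": [[0,0,0.007],[0,0,0.014],[0,0,0.02],[0,0,0.023],[0,0,0.025],[0,0,0.025]], "roll": [0,0,0,0,0,0], "claw": [0.01,0.01,0.01,0.01,0.01,0.01]}}

```text
clock: 7.98
position: [520.7, 7.0, 325.1]
ee_rot: [0.982, -0.19, 0.0, 0.0]
contact_force: [-3.7, 0.5, 7.0]
gripper_width: 20.7
grasp_force: 62.2
```

>>> {"fn": "carry_out", "kwargs": {"slide": [[0,0,0],[0,0,0],[0,0,0],[0,0,0],[0,0,-0.02],[0,0,-0.06],[0,0,-0.1],[0,0,-0.1]], "roll": [0,0,0,0,0,0,0,0], "claw": [0.04,0.07,0.07,0.07,0.07,0.07,0.07,0.07]}}

```text
clock: 8.98
position: [521.4, 7.0, 427.3]
ee_rot: [0.982, -0.191, 0.004, -0.002]
contact_force: [0.1, -0.1, -0.4]
gripper_width: 70.1
grasp_force: 0.0
```

```bash
python3 - <<'E'
from h import *
np.set_printoptions(precision=4,suppress=True)
p=shot('wrist');save(p,'f.png');s=read_state();print(s['position'],s['gripper_width'])
for d in place_of(p,'pin_grip')[:2]: print(d,at_z(p,d['at'],167),depth_pt(p,d['at']))
print(slide_to(410,-250,430))
E
```

```text
[520.7878   6.9738 425.071 ] 70.12870270643108
{'at': [266.0, 201.9], 'conf': 0.71} [518.2599   5.7897 167.    ] [523.1798   4.0597 184.6694]
[-0.0062  0.2796 -0.0066]
```

View pics/f.png

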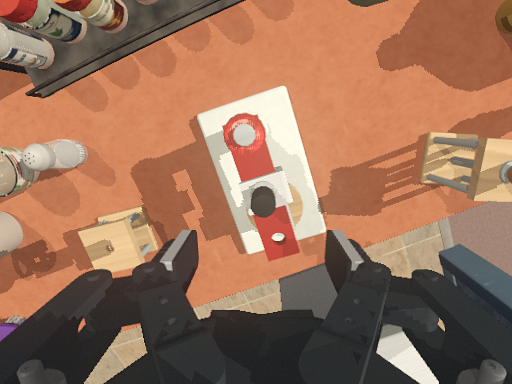

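The pin is seated: its knob top is at 184.7 mm, where it should be 184. The rod stand is at the right edge of the picture, so I'll go over it.

>>> {"fn": "carry_out", "kwargs": {"slide": [[-0.001,0.05,0],[-0.002,0.1,0],[-0.003,0.15,0],[-0.004,0.2,0],[-0.006,0.25,0],[-0.006,0.28,0],[-0.006,0.28,0]], "roll": [0,0,0,0,0,0,0], "claw": [0.085,0.085,0.085,0.085,0.085,0.085,0.085]}}

```text
clock: 9.95
position: [409.4, -251.7, 422.2]
ee_rot: [0.981, -0.192, -0.002, -0.0]
contact_force: [0.0, 0.9, -0.5]
gripper_width: 84.9
grasp_force: 0.0
```

```bash
python3 - <<'E'
from h import *
np.set_printoptions(precision=4,suppress=True)
p=shot('wrist');save(p,'g.png');s=read_state();print(s['position'],s['gripper_width'])
for d in place_of(p,'rod_grip')[:2]:
    X=at_z(p,d['at'],141);print(d,X,depth_pt(p,d['at']),slide_to(X[0],X[1],298))
E
```

```text
[ 409.876  -250.9097  422.359 ] 84.94469107428623
{'at': [256.2, 166.7], 'conf': 0.63} [ 432.835  -255.4139  141.    ] [ 435.6724 -256.9669  160.1433] [ 0.0231 -0.0038  0.1246]
```

View pics/g.png

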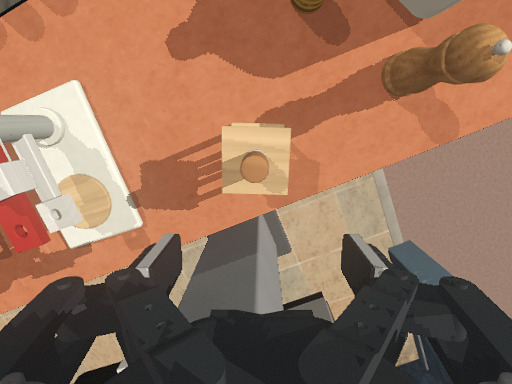

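The knob is at (255, 167) with clear space round it; the pepper mill is well away to the right.

>>> {"fn": "carry_out", "kwargs": {"slide": [[0.012,-0.002,0.02],[0.0235,-0.004,0.05],[0.0235,-0.004,0.06],[0.0235,-0.004,0.06]], "roll": [0,0,0,0], "claw": [0.085,0.085,0.085,0.085]}}

```text
clock: 10.55
position: [433.7, -254.9, 363.2]
ee_rot: [0.982, -0.19, -0.001, 0.0]
contact_force: [0.2, 0.8, 1.0]
gripper_width: 85.2
grasp_force: 0.0
```

```bash
python3 - <<'E'
from h import *
np.set_printoptions(precision=4,suppress=True)
p=shot('wrist');s=read_state();print(s['position'])
for d in place_of(p,'rod_grip')[:2]:
    X=at_z(p,d['at'],141);print(d,X,slide_to(X[0],X[1],298))
pz=p['z_map'];v,u=np.mgrid[0:300:2,150:380:2]
P=np.array([depth_pt(p,(a,b)) for a,b in zip(u.ravel(),v.ravel()) if pz[b,a]>0])
m=(P[:,2]>150)&(P[:,2]<168)&(np.hypot(P[:,0]-433,P[:,1]+256)<30);print(m.sum(),P[m].min(0),P[m].max(0),P[m].mean(0))
X=P[m].mean(0);print(slide_to(X[0],X[1],298))
E
```

```text
[ 433.8313 -255.0551  364.1026]
{'at': [260.9, 210.0], 'conf': 0.61} [ 434.5742 -254.2391  141.    ] [ 0.0002 -0.0012  0.0667]
273 [ 422.5501 -267.0802  150.0306] [ 447.0907 -241.9179  160.6775] [ 436.1301 -255.0985  159.0641]
[ 0.002  -0.001   0.0667]
```

>>> {"fn": "carry_out", "kwargs": {"slide": [[0.001,-0.001,0.04],[0.001,-0.001,0.067],[0.001,-0.001,0.067],[0.001,-0.001,0.067],[0.001,-0.001,0.067],[0.001,-0.001,0.067],[0.001,-0.001,0.067]], "roll": [0,0,0,0,0,0,0], "claw": [0.085,0.085,0.05,0.015,0.01,0.01,0.01]}}

```text
clock: 11.52
position: [435.4, -255.1, 298.4]
ee_rot: [0.982, -0.19, 0.001, 0.0]
contact_force: [0.4, 1.6, 5.7]
gripper_width: 24.6
grasp_force: 58.6
```

>>> {"fn": "carry_out", "kwargs": {"slide": [[0,0,-0.04],[0,0,-0.09],[0,0,-0.14],[-0.01,-0.03,-0.15],[-0.03,-0.08,-0.15],[-0.05,-0.13,-0.15],[-0.07,-0.18,-0.15],[-0.085,-0.22,-0.15]], "roll": [0,0,0,0,0,0,0,0], "claw": [0.01,0.01,0.01,0.01,0.01,0.01,0.01,0.01]}}

```text
clock: 12.52
position: [437.8, -17.4, 446.6]
ee_rot: [0.982, -0.19, -0.0, -0.0]
contact_force: [0.8, 0.0, -1.7]
gripper_width: 24.8
grasp_force: 60.9
```

>>> {"fn": "carry_out", "kwargs": {"slide": [[-0.015,-0.04,0],[-0.015,-0.04,0],[-0.015,-0.04,0]], "roll": [0,0,0], "claw": [0.01,0.01,0.01]}}

```text
clock: 12.9
position: [439.3, 23.5, 446.4]
ee_rot: [0.982, -0.191, -0.0, 0.0]
contact_force: [-0.4, -0.5, -1.9]
gripper_width: 24.5
grasp_force: 61.0
```

```bash
python3 - <<'E'
from h import *
np.set_printoptions(precision=1,suppress=True)
p=shot('wrist');s=read_state();T=T_state(s);print(s['position'],s['clock'],s['grasp_force'])
im=cv2.cvtColor(p['img'],cv2.COLOR_RGB2BGR)
cv2.imwrite('pics/i.png',cv2.resize(im[110:240,190:330],None,fx=4.5,fy=4.5,interpolation=cv2.INTER_CUBIC))
print(proj(p,T[:3,3]+T[:3,2]*286),proj(p,[466.5,11.6,130]))
E
```

```text
[439.3  23.1 446.5] 12.95 60.97146391868591
[262.4 190. ] [262.7 155.7]
```

View pics/i.png

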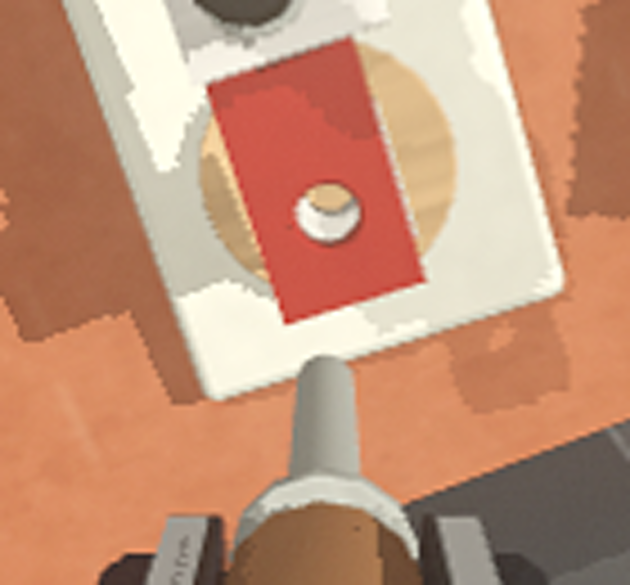

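```bash
python3 - <<'E'
from h import *
np.set_printoptions(precision=4,suppress=True)
p=shot('wrist');T=T_state(read_state())
a=at_z(p,(262.9,157.1),130);print(a,slide_to(a[0],a[1],446))
for L in (280,283,286,289): print(L,proj(p,T[:3,3]+T[:3,2]*L))
c=[d for d in place_of(p,'rod_tip')[:2]];print(c)
# tool-x of tip, from row 191.8 on plane tip z
b=at_z(p,(262.4,191.8),160.5);print(b,slide_to(*b))
E
```

```text
[465.1865  11.4778 130.    ] [0.0282 0.0009 0.0005]
280 [262.2621 191.651 ]
283 [262.2523 190.867 ]
286 [262.2426 190.1002]
289 [262.2332 189.3501]
[{'at': [260.2, 189.2], 'conf': 0.81}]
[437.5666  23.3337 160.5   ] [-0.0019  0.0001  0.2861]
```

>>> {"fn": "carry_out", "kwargs": {"slide": [[0.02,0.0005,0.01],[0.0285,0.0005,0.02],[0.0285,0.0005,0.024],[0.0285,0.0005,0.024]], "roll": [0,0,0,0], "claw": [0.01,0.01,0.01,0.01]}}

```text
clock: 13.55
position: [465.5, 12.2, 422.3]
ee_rot: [0.982, -0.191, -0.001, 0.0]
contact_force: [0.3, 0.4, -0.8]
gripper_width: 24.6
grasp_force: 61.0
```

```bash
python3 - <<'E'
from h import *
np.set_printoptions(precision=1,suppress=True)
p=shot('wrist');s=read_state();T=T_state(s);print(s['position'],s['contact_force'])
im=cv2.cvtColor(p['img'],cv2.COLOR_RGB2BGR)
cv2.imwrite('pics/j.png',cv2.resize(im[140:240,200:320],None,fx=5,fy=5,interpolation=cv2.INTER_CUBIC))
print(proj(p,T[:3,3]+T[:3,2]*286),proj(p,[465.8,11.5,130]))
E
```

```text
[465.5  12.4 422.7] [-0.1  0.3 -2.2]
[261.7 190.1] [262.3 187.9]
```

View pics/j.png

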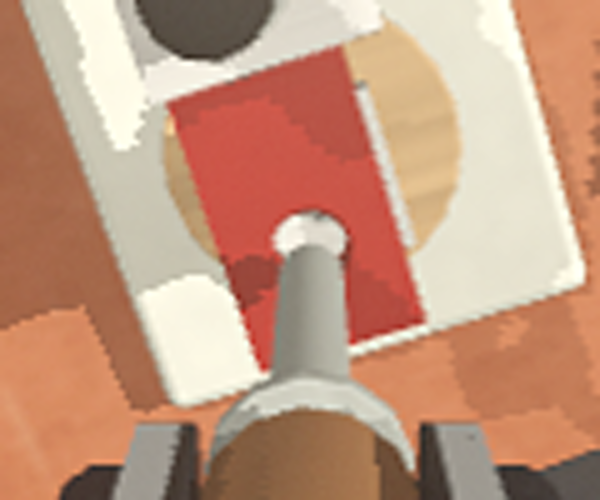

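```bash
python3 - <<'E'
from h import *
np.set_printoptions(precision=4,suppress=True)
p=shot('wrist')
a=slide_to(*at_z(p,(262.2,189.4),130));b=slide_to(*at_z(p,(262.8,192.2),136.5));print(a,b,a-b)
E
```

```text
[-0.001   0.0004  0.293 ] [-0.0022  0.001   0.2865] [ 0.0012 -0.0006  0.0065]
```

>>> {"fn": "carry_out", "kwargs": {"slide": [[0.0012,-0.0006,0.004],[0.0012,-0.0006,0.01],[0.0012,-0.0006,0.016],[0.0012,-0.0006,0.022],[0.0012,-0.0006,0.029],[0.0012,-0.0006,0.036],[0.0012,-0.0006,0.036],[0.0012,-0.0006,0.036]], "roll": [0,0,0,0,0,0,0,0], "claw": [0.01,0.01,0.01,0.01,0.01,0.01,0.01,0.01]}}

```text
clock: 14.65
position: [467.3, 12.6, 386.9]
ee_rot: [0.982, -0.191, 0.0, -0.0]
contact_force: [0.6, 0.2, -1.4]
gripper_width: 24.4
grasp_force: 61.0
```

In the upper guide with no force. On to the lower guide, slowly past its mouth.

>>> {"fn": "carry_out", "kwargs": {"slide": [[0,0,0.006],[0,0,0.012],[0,0,0.018],[0,0,0.023],[0,0,0.028],[0,0,0.033],[0,0,0.038],[0,0,0.038]], "roll": [0,0,0,0,0,0,0,0], "claw": [0.01,0.01,0.01,0.01,0.01,0.01,0.01,0.01]}}

```text
clock: 15.65
position: [467.1, 12.5, 348.2]
ee_rot: [0.982, -0.191, -0.0, 0.0]
contact_force: [-0.0, -0.0, -1.6]
gripper_width: 24.3
grasp_force: 61.0
```

Tip is at z ≈ 62, inside the lower guide, no force. Last 17 mm, to z ≈ 45.

>>> {"fn": "carry_out", "kwargs": {"slide": [[0,0,0.006],[0,0,0.012],[0,0,0.017],[0,0,0.017],[0,0,0.017],[0,0,0.017]], "roll": [0,0,0,0,0,0], "claw": [0.01,0.01,0.01,0.01,0.01,0.01]}}

```text
clock: 16.4
position: [467.1, 12.5, 331.7]
ee_rot: [0.982, -0.191, -0.0, 0.0]
contact_force: [-1.3, -0.4, -1.9]
gripper_width: 24.4
grasp_force: 61.1
```

```bash
python3 - <<'E'
from h import *
np.set_printoptions(precision=1,suppress=True)
p=shot('wrist');s=read_state();print(s['position'],s['contact_force'],s['grasp_force'])
save(p,'k.png')
for t,z in dict(rod_grip=174,pin_grip=167).items():
    for d in place_of(p,t)[:2]: print(t,d,at_z(p,d['at'],z),depth_pt(p,d['at']))
E
```

```text
[467.1  12.5 331.7] [-0.7 -1.8 -2.7] 61.095725297927856
rod_grip {'at': [262.2, 253.6], 'conf': 0.7} [465.9  13.2 174. ] [475.1   9.6 192.8]
pin_grip {'at': [234.7, 152.4], 'conf': 0.97} [518.9   6.5 167. ] [520.    4.2 184.4]
```

View pics/k.png

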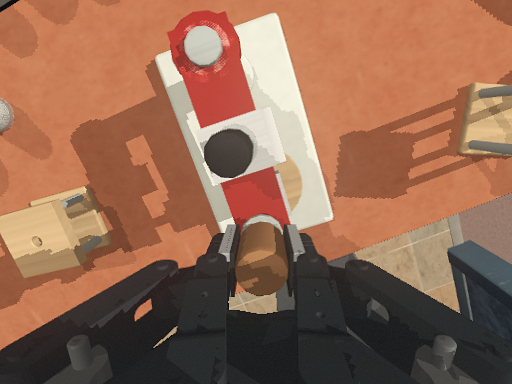

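The rod is in place and held: its knob top is at 193 mm, so its tip is at about 45 mm. The pin is still home at (230, 152) px with its knob top at 184.4 mm, and the arm is in line.

```bash
python3 -c "from bench import job_done; print(job_done())"
```

```text
the job is handed in; nothing more can be done
None
```

The retaining pin is fully home and released, and the rod is held through both guides with its tip about 15 mm below the lower guide; the job is handed in (no verdict came back) and I kept clear of the mug, jars, shaker and mill.

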